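# Fetch the espresso cup from behind the tea tin

### The job

An espresso cup is hidden behind one of the tea tins. Move that tin aside, stand the cup in the middle of the empty wooden coaster, then put the tin back where it stood. Keep the tin and the cup upright throughout.

Things in the scene. Friction and masses are not known exactly. Their poses are not given: they have to be found in the camera images.
- tin_center (a point): Centre, half-way up, of the tea tin directly in front of the espresso cup (on the robot's side): upright, round, 89 mm tall, body 66 mm across, lid (top 19 mm) 69 mm, about 0.19 kg, z axis up, on the worktop (z = 0). One of three identical tins; another has a tumbler behind it. Clear worktop to park it: to the right of the coaster, round x = 0.47, y = -0.24. Furniture: a post at y = -0.12 to -0.05 and shelf fronts and a big jar overhead, all from x = 0.56 on.
- cup_center (a point): Centre of the bowl, half-way up, of the cup behind that tin: white with a band, 51 mm tall, 63 mm across the rim, 43 mm at the foot, hollow, 0.11 kg, on the worktop, z axis up. Its handle points along -y of the point (roughly away from the robot) to 58 mm from the bowl's axis; x runs across the bowl square to it: grip the bowl outside along x. A like cup on another coaster is not part of the job.
- coaster: The empty wooden coaster, to the right of the tins: a flat disc 95 mm across and 8 mm thick that stays put; origin at the centre of its underside, on the worktop. The other coaster, far left, carries the second cup.
There are look-alikes about, which are no part of the job. What is shaped like the part that bears tin_center but blue is not meant.

How it is judged:
On the way, in this order (a step that is already met when the one before it is completed fails the run):
1. the tin has been moved aside, at least 50 mm from where it stood (distance of tin_center from where it was at the start of the episode above 0.05 m), for 0.2 s.
2. the cup stands upright on the empty coaster, let go, while the tin is still aside (horizontal distance between cup_center and coaster below 0.025 m and height (world z) of cup_center below 0.04 m and angle between cup_center's own z axis and vertical below 0.17 rad and contact force between the fingers and cup below 0.1 N and distance of tin_center from where it was at the start of the episode above 0.05 m), for 0.2 s.
At the end, for the whole second after the job is handed in: The cup stands upright (within 10 degrees) and still on the coaster that was empty, its bowl within 25 mm of the coaster's centre, and the tin stands upright and still on the worktop within 25 mm of where it stood at the start; its turn about the vertical does not matter (horizontal distance between cup_center and coaster below 0.025 m and height (world z) of cup_center between 0.029 and 0.038 m and angle between each of cup_center, tin_center's own z axis and vertical below 0.17 rad and distance of tin_center from where it was at the start of the episode below 0.025 m and linear speed of each of cup, tin below 0.02 m/s); the robot touches nothing.
It fails at once if the tin is tipped by more than 35 degrees (angle between tin_center's own z axis and vertical above 0.61 rad).
It fails at once if the cup is tipped by more than 35 degrees (angle between cup_center's own z axis and vertical above 0.61 rad).
It also fails if it takes over 72 s, if anything falls off the work surface, if the arm or the gripper's body presses on something with over 40 N, if the wrist force passes 120 N, or if a joint passes its speed limit or range.

### The arm

A 7-joint arm with a two-finger parallel gripper is mounted at the origin on a cart in front of the work surface, level with it; the furniture and walls round the work are solid. World frame = base frame: x ahead of the robot, y to its left, z up, the work surface at z = 0. Lengths are in m, angles in rad, forces in N, time in s.
With the tool pointing down it reaches from about 0.4 to 0.875 m from the base axis. Payload 19.3 kg.
Tool frame: the origin (TCP) lies at the very end of the fingers, on their centre line; the grasp point (between the pads) lies 19 mm behind it; z points along the fingers, y is the line along which they close (so a half turn about z gives the same grasp; the last joint's range is limited). The gripper opens to 85 mm and grips with 20 to 120 N. Pads are 22 mm wide; open, the fingers measure 114 mm over their backs; the gripper's body (76 mm by 85 mm) begins 54 mm behind the grasp point. The pads swing forward as they close: fully open they stand 13 mm farther back than shut.
Start: joints at [1.211, 0.521, -0.036, 1.599, 0.021, 1.021, -0.113], TCP at [0.179, -0.599, 0.195] pointing down, gripper open.
Joint ranges: [-2.91, 2.91], [-0.3, 2.13], [-1.5, 1.42], [0.17, 2.43], [-1.26, 4.41], [0.16, 1.93], [-2.52, 2.52]. Speed limits (rad/s): [1.89, 1.89, 2.39, 2.39, 3.01, 3.01, 3.01].

### API

Orientations are given as [roll, pitch, yaw] about the fixed x, y, z axes, in that order (R = Rz(yaw) Ry(pitch) Rx(roll)).
In Python, from workcell import bot gives the robot as it stands. The module is installed in compiled form; this text tells all that it offers.
- The arm moves only by the tool apply_moves, never from a script. Its arguments are lists of equal length, an entry for each row: "claw": the finger opening in m, from 0 to 0.0854; "xyz": the shift along the tool's x, y, z in m, a list of three; "twist": the turn, a rotation vector about the tool's x, y, z in rad, a list of three. A call has 1 to 20 rows; each row shifts and turns the commanded pose from where the row before left it, along the tool's axes as they then stand; what a row does not reach is not made up. A row lasts 1/10 s, in which the tool goes at most 50 mm and 8.59 degrees, less where a joint would pass 70% of its speed; a pose out of reach is approached as far as the arm can. A call with a gripper value outside its range is refused whole. The fingers move at their own pace and stop on an object; "force" is the grip in N (left out, the last holds). Time passes only in rows, so rows that do not move let the fingers close. It gives the time, the measured TCP pose, the force, the opening and the grip force at its end, in the units of the state.
- bot.observe(): the state, without advancing time (a new reading comes with each control period).
- bot.grab_frame(name): name is "scene" or "top" or "wrist"; returns a dict with "img" (400x640x3 uint8, red, green, blue), "vfov" (degrees; the focal length in pixels is half the picture's height over the tangent of half this angle, whatever the lens; pixels are square), "cx", "cy" (the principal point, pixels), "view" (4x4, takes a point from world to camera coordinates). Camera axes: x right, y up, looking along -z (the intrinsics and any distortion apply to the point x, -y, -z); pixel columns grow to the right and rows downward; lengths in m; the calibration is good to about 2 mm. The wrist camera is an equidistant fisheye: a pixel r from the principal point sees the ray r / f radians off the axis. A picture is of the moment at which its call begins. There is no depth.
- bot.job_done(): hands the job in; it is judged then, once.
Trained networks look in the newest picture that a camera, given by its name, has taken for a name from the list of things; names that differ only in an ending like _2 or _b are one class to them, and where a whole thing is asked for, a point or a joint stands for the part that bears it (a point fixed in the world has none). Each returns a list of dicts, best first, with "score" (0 to 1); they miss things now and then, are a little off and sometimes report something else, mostly with a low value. They report only what shows in the picture. A call takes as long as a camera call. They do not tell look-alikes from the thing itself.
- bot.find_in(camera, query): "position" ([x, y, z] in m, in world coordinates, good to about 4 mm: the middle of the surface that is visible of it).
The state is a dict: "clock": time; "qpos": joint angles; "qd": joint speeds; "joint_efforts": joint torques, N m; "position": TCP position; "tool_rot": TCP orientation; "force": force on the tool from outside, world axes, zero at the start; "moment": the same for the moment, N m; "grip_width": finger opening in m; "finger_force": force on a finger pad.
Only numpy, scipy, OpenCV 4.12 (cv2) and the standard library are available. Lean on these libraries where they do the work, as an engineer would, in place of code of your own. Each camera call takes 0.05 s, during which the arm holds its last target. There are 200 camera calls.

## Working session

There is one attempt and no reset: what is moved stays moved. The work goes in short steps, Python scripts to look and compute and a tool call to move; the robot and the scene stay as the last step left them, time stands still between calls to the robot, and variables do not carry over. Pictures are saved under pics/ and viewed, at most 12 in all, crops included, and the job is handed in when it is done.

Besides the shell and the picture viewer there is one more tool, called after "Request:" by a JSON object that holds its "name" and its "arguments". apply_moves: Moves the arm, as the interface text tells. Its arguments: {"type":"object","properties":{"claw":{"type":"array"},"xyz":{"type":"array"},"twist":{"type":"array"},"force":{"type":"number"}},"required":["claw","xyz","twist"]}

```bash
mkdir -p pics; cat > h.py <<'E'
from workcell import bot
import numpy as np, cv2
def save(cam,name):
    f=bot.grab_frame(cam); cv2.imwrite('pics/'+name,f['img'][:,:,::-1]); return f
def proj(f,p):
    c=(f['view']@np.r_[p,1])[:3]; F=200/np.tan(np.radians(f['vfov'])/2)
    return f['cx']+F*c[0]/-c[2], f['cy']-F*c[1]/-c[2]
def ray(f,u,v,z):
    F=200/np.tan(np.radians(f['vfov'])/2); V=np.linalg.inv(f['view'])
    d=V[:3,:3]@np.array([(u-f['cx'])/F,-(v-f['cy'])/F,-1]); o=V[:3,3]
    return o+d*(z-o[2])/d[2]
E
python3 - <<'E'
from h import *
np.set_printoptions(precision=4,suppress=True)
a=save('scene','s0.png');b=save('top','t0.png')
cv2.imwrite('pics/st0.png',cv2.resize(np.vstack([a['img'],b['img']])[:,:,::-1],(480,600)))
for c,f in(('scene',a),('top',b)):
    print(c,np.linalg.inv(f['view'])[:3,3])
    for q in('tin_center','cup_center','coaster'):
        for d in bot.find_in(c,q): print(c,q,round(d['score'],2),np.round(d['position'],3),np.round(proj(f,d['position'])))
s=bot.observe();print(s)
E
```

```text
scene [-0.2529  0.5088  0.7749]
scene tin_center 0.83 [0.261 0.297 0.089] [275. 244.]
scene tin_center 0.75 [0.372 0.345 0.078] [229. 220.]
scene tin_center 0.63 [0.518 0.071 0.068] [310. 141.]
scene coaster 0.8 [ 0.472 -0.099  0.008] [375. 148.]
top [0.1259 0.1226 1.2585]
top tin_center 0.97 [0.168 0.312 0.088] [232. 279.]
top tin_center 0.96 [0.536 0.065 0.092] [344. 126.]
top tin_center 0.8 [0.388 0.335 0.089] [228. 184.]
top tin_center 0.74 [0.275 0.286 0.092] [246. 232.]
top cup_center 0.85 [0.486 0.336 0.026] [234. 151.]
top coaster 0.72 [ 0.48  -0.098  0.009] [406. 159.]
{'clock': 0.4, 'qpos': array([ 1.2108,  0.5215, -0.0363,  1.5996,  0.0212,  1.0211, -0.1128]), 'qd': array([ 0.    , -0.0019,  0.0005, -0.0014, -0.0016,  0.0011,  0.0022]), 'joint_efforts': array([ -0.0017, -92.6048,   1.9767, -36.9895,   0.0181,   0.0034,
         0.0001]), 'position': array([ 0.1785, -0.5989,  0.1951]), 'tool_rot': array([-3.1414,  0.    ,  0.2897]), 'force': array([ 0.6057, -0.5402,  0.5073]), 'moment': array([0.0273, 0.0116, 0.0207]), 'finger_force': 0.0, 'grip_width': 0.08541371488908545}
```

View pics/s0.png

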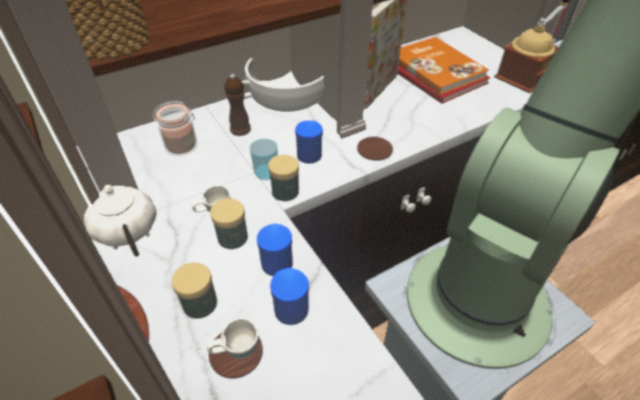

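View pics/t0.png

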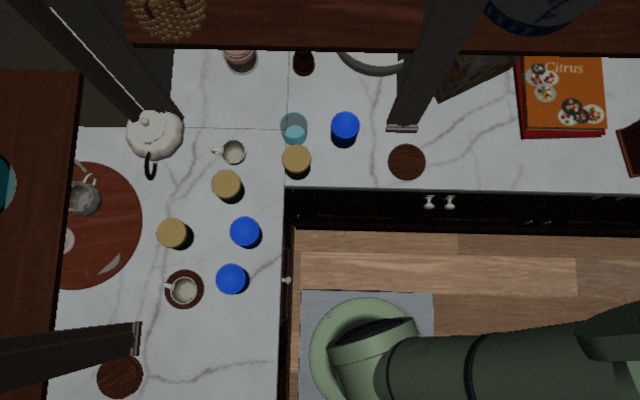

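Top picture, candidates: green/gold tins at (227,184), (296,159) and (173,233), and blue look-alikes at (345,126), (245,232) and (231,279). The tin at (296,159) has the tumbler (294,130) behind it. The tin at (227,184) has the white cup (233,152) directly behind it, with the handle to the left (+y), so that is the tin meant. The empty coaster right of the tins is at (406,162). I'll confirm this in one crop and measure.

```bash
python3 - <<'E'
from h import *
np.set_printoptions(precision=4,suppress=True)
f=save('top','t1.png'); im=f['img']; hsv=cv2.cvtColor(im,cv2.COLOR_RGB2HSV)
def blob(mask,u,v,r):
    m=np.zeros(mask.shape,np.uint8); cv2.circle(m,(u,v),r,255,-1); m&=mask
    c=max(cv2.findContours(m,0,2)[0],key=cv2.contourArea); return c
gold=cv2.inRange(hsv,(15,60,60),(35,255,255))
c=blob(gold,227,184,25); e=cv2.fitEllipse(c); print('tin',e,ray(f,*e[0],.089))
br=cv2.inRange(hsv,(0,50,30),(18,255,160))
c=blob(br,406,162,30); e=cv2.fitEllipse(c); print('coaster',e,ray(f,*e[0],.008))
for q,z in(((406,162),.008),((233,152),.04),((214,152),.03)): print(q,ray(f,*q,z))
# overlay expected circles
K=8; crop=cv2.resize(im[130:205,195:265],None,fx=K,fy=K,interpolation=cv2.INTER_CUBIC)[:,:,::-1].copy()
cv2.imwrite('pics/c1.png',crop)
g=save('scene','s1.png')
for c,f in(('scene',g),('top',f)):
    for d in bot.find_in(c,'cup_center'): print(c,round(d['score'],2),np.round(d['position'],3),np.round(proj(f,d['position'])))
E
```

```text
tin ((225.43917846679688, 183.66067504882812), (27.441190719604492, 28.752424240112305), 61.04414749145508) [0.3878 0.34   0.089 ]
coaster ((406.2738037109375, 161.786376953125), (34.993629455566406, 36.419105529785156), 104.07837677001953) [ 0.4728 -0.0981  0.008 ]
(406, 162) [ 0.4722 -0.0974  0.008 ]
(233, 152) [0.4793 0.3349 0.04  ]
(214, 152) [0.4811 0.3841 0.03  ]
scene 0.61 [0.499 0.345 0.038] [209. 195.]
top 0.72 [0.486 0.338 0.023] [233. 151.]
```

View pics/c1.png

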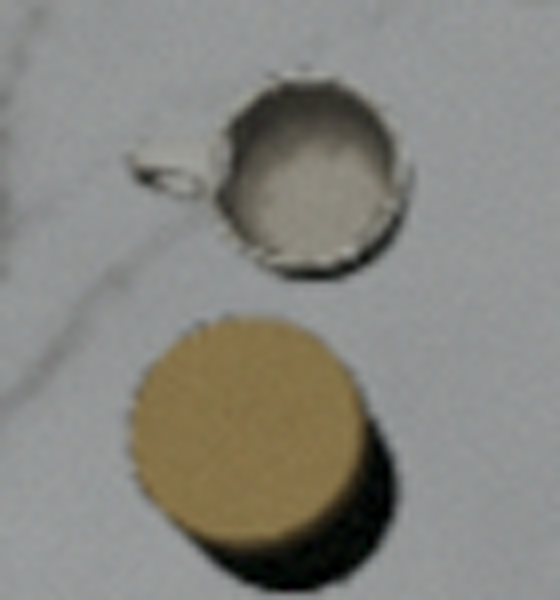

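The crop shows a plain gold tin lid centred near (226,184), with the cup rim right behind it at (234,152) and its handle along +y. That confirms the tin. Turning to yaw 90° (tool x = +y, tool y = +x) and moving toward it.

Request:
{"name": "apply_moves", "arguments": {"claw": [0.085,0.085,0.085,0.085,0.085,0.085,0.085,0.085,0.085,0.085,0.085,0.085,0.085,0.085,0.085,0.085,0.085,0.085,0.085,0.085], "xyz": [[0,0,-0.003],[0,0,-0.003],[0,0,-0.003],[0,0,-0.003],[0,0,-0.003],[0,0,-0.003],[0,0,-0.003],[0,0,-0.003],[0,0,-0.003],[0,0,-0.003],[0.035,0.027,0],[0.035,0.027,0],[0.035,0.027,0],[0.035,0.027,0],[0.035,0.027,0],[0.035,0.027,0],[0.035,0.027,0],[0.035,0.027,0],[0.035,0.027,0],[0.035,0.027,0]], "twist": [[0,0,-0.128],[0,0,-0.128],[0,0,-0.128],[0,0,-0.128],[0,0,-0.128],[0,0,-0.128],[0,0,-0.128],[0,0,-0.128],[0,0,-0.128],[0,0,-0.128],[0,0,0],[0,0,0],[0,0,0],[0,0,0],[0,0,0],[0,0,0],[0,0,0],[0,0,0],[0,0,0],[0,0,0]], "force": 40}}

```text
clock: 2.6
position: [0.4498, -0.2478, 0.2254]
tool_rot: [3.141, 0.0, 1.569]
force: [0.8, -0.2, -0.4]
grip_width: 0.0848
finger_force: 0.0
```

Request:
{"name": "apply_moves", "arguments": {"claw": [0.085,0.085,0.085,0.085,0.085,0.085,0.085,0.085,0.085,0.085,0.085,0.085,0.085,0.085,0.085,0.085,0.085,0.085,0.085,0.085], "xyz": [[0.042,-0.004,0],[0.042,-0.004,0],[0.042,-0.004,0],[0.042,-0.004,0],[0.042,-0.004,0],[0.042,-0.004,0],[0.042,-0.004,0],[0.042,-0.004,0],[0.042,-0.005,0],[0.042,-0.005,0],[0.042,-0.005,0],[0.042,-0.005,0],[0.042,-0.005,0],[0.04,-0.005,0],[0,0,0],[0,0,0],[0,0,0],[0,0,0],[0,0,0],[0,0,0]], "twist": [[0,0,0],[0,0,0],[0,0,0],[0,0,0],[0,0,0],[0,0,0],[0,0,0],[0,0,0],[0,0,0],[0,0,0],[0,0,0],[0,0,0],[0,0,0],[0,0,0],[0,0,-0.131],[0,0,-0.131],[0,0,-0.131],[0,0,-0.131],[0,0,-0.131],[0,0,-0.131]]}}

```text
clock: 4.6
position: [0.3876, 0.3368, 0.2253]
tool_rot: [3.141, 0.0, 2.361]
force: [0.0, -0.1, 0.5]
grip_width: 0.0849
finger_force: 0.0
```

```bash
cat >> h.py <<'E'
def fray(f,u,v,z):
    F=200/np.tan(np.radians(f['vfov'])/2); V=np.linalg.inv(f['view'])
    a=np.array([u-f['cx'],-(v-f['cy'])]); r=np.hypot(*a); t=r/F
    d=V[:3,:3]@np.r_[a/r*np.sin(t),-np.cos(t)]; o=V[:3,3]
    return o+d*(z-o[2])/d[2]
E
python3 - <<'E'
from h import *
np.set_printoptions(precision=4,suppress=True)
f=save('wrist','w1.png'); print(f['vfov'],f['cx'],f['cy'],np.linalg.inv(f['view'])[:3,3])
hsv=cv2.cvtColor(f['img'],cv2.COLOR_RGB2HSV)
gold=cv2.inRange(hsv,(15,60,60),(35,255,255))
for c in cv2.findContours(gold,0,1)[0]:
    if cv2.contourArea(c)>300:
        P=np.array([fray(f,*p[0],.089)[:2] for p in c],dtype=np.float32); print(cv2.fitEllipse(c),cv2.fitEllipse(P*1000))
for q in('tin_center','cup_center'):
    for d in bot.find_in('wrist',q): print(q,round(d['score'],2),np.round(d['position'],3))
E
```

```text
65.70646984690485 314.5114683630254 193.74324998099019 [0.335  0.39   0.4044]
((263.476806640625, 293.8287048339844), (47.85947036743164, 53.32698059082031), 105.21826934814453) ((452.9334411621094, 182.36915588378906), (66.80085754394531, 76.4487533569336), 28.449569702148438)
((318.40087890625, 169.615478515625), (63.310909271240234, 63.50238800048828), 155.51695251464844) ((388.7054138183594, 342.21539306640625), (66.33219909667969, 68.19039916992188), 50.03290557861328)
((320.0009460449219, 19.411447525024414), (47.03062438964844, 70.19096374511719), 90.03022003173828) ((277.834716796875, 454.216064453125), (51.59074783325195, 70.84739685058594), 136.1456298828125)
tin_center 0.98 [0.183 0.322 0.089]
tin_center 0.68 [0.518 0.081 0.024]
tin_center 0.65 [0.28  0.295 0.087]
cup_center 0.76 [0.483 0.336 0.03 ]
cup_center 0.62 [0.386 0.346 0.087]
```

View pics/w1.png

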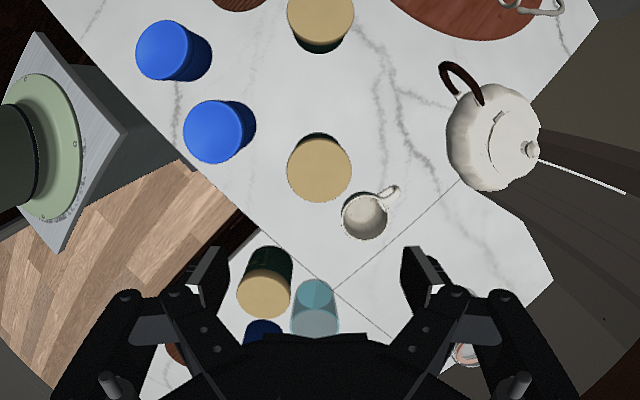

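The wrist view shows the tin lid at (318,170), with the cup behind it at (366,214) and its handle up and right. The wrist and top measurements agree: tin at about (0.388, 0.340). Descending and gripping.

Request:
{"name": "apply_moves", "arguments": {"claw": [0.085,0.085,0.085,0.085,0.085,0.085,0.085,0.085,0.085,0.085,0.085,0.06,0.06,0.06,0.06,0.06,0.06], "xyz": [[0.002,0.003,0],[0,0,0.025],[0,0,0.025],[0,0,0.025],[0,0,0.025],[0,0,0.02],[0,0,0.02],[0,0,0.02],[0,0,0.015],[0,0,0.015],[0,0,0],[0,0,0],[0,0,0],[0,0,0],[0,0,0],[0,0,0],[0,0,0]], "twist": [[0,0,0],[0,0,0],[0,0,0],[0,0,0],[0,0,0],[0,0,0],[0,0,0],[0,0,0],[0,0,0],[0,0,0],[0,0,0],[0,0,0],[0,0,0],[0,0,0],[0,0,0],[0,0,0],[0,0,0]], "force": 40}}

```text
clock: 6.45
position: [0.3887, 0.3408, 0.0362]
tool_rot: [3.14, 0.0, 2.355]
force: [-0.8, -0.6, 7.7]
grip_width: 0.0668
finger_force: 44.1
```

Request:
{"name": "apply_moves", "arguments": {"claw": [0.06,0.06,0.06,0.06,0.06,0.06,0.06,0.06], "xyz": [[0,0,-0.005],[0,0,-0.01],[0,0,-0.02],[0,0,-0.02],[0,0,-0.02],[0,0,-0.02],[0,0,-0.02],[0,0,-0.005]], "twist": [[0,0,0],[0,0,0],[0,0,0],[0,0,0],[0,0,0],[0,0,0],[0,0,0],[0,0,0]]}}

```text
clock: 7.25
position: [0.3888, 0.341, 0.1576]
tool_rot: [3.139, 0.0, 2.356]
force: [-0.2, -0.2, -2.5]
grip_width: 0.0671
finger_force: 45.7
```

Request:
{"name": "apply_moves", "arguments": {"claw": [0.06,0.06,0.06,0.06,0.06,0.06,0.06,0.06,0.06,0.06,0.06,0.06,0.06,0.06,0.06,0.06,0.06,0.06,0.06,0.06], "xyz": [[-0.01,-0.008,0],[-0.02,-0.015,0],[-0.026,-0.02,0],[-0.026,-0.02,0],[-0.026,-0.02,0],[-0.026,-0.02,0],[-0.026,-0.02,0],[-0.026,-0.02,0],[-0.026,-0.02,0],[-0.026,-0.02,0],[-0.026,-0.02,0],[-0.026,-0.02,0],[-0.026,-0.02,0],[-0.026,-0.02,0],[-0.026,-0.02,0],[-0.026,-0.02,0],[-0.026,-0.018,0],[-0.026,-0.018,0],[-0.016,-0.01,0],[-0.006,-0.002,0]], "twist": [[0,0,0],[0,0,0],[0,0,0],[0,0,0],[0,0,0],[0,0,0],[0,0,0],[0,0,0],[0,0,0],[0,0,0],[0,0,0],[0,0,0],[0,0,0],[0,0,0],[0,0,0],[0,0,0],[0,0,0],[0,0,0],[0,0,0],[0,0,0]]}}

```text
clock: 9.25
position: [0.4695, -0.2411, 0.1541]
tool_rot: [-3.141, -0.001, 2.353]
force: [-0.1, -0.3, -2.1]
grip_width: 0.0668
finger_force: 45.7
```

Request:
{"name": "apply_moves", "arguments": {"claw": [0.06,0.06,0.06,0.06,0.06,0.06,0.06,0.06,0.06,0.085,0.085,0.085,0.085,0.085], "xyz": [[0,0,0.015],[0,0,0.02],[0,0,0.02],[0,0,0.02],[0,0,0.02],[0,0,0.01],[0,0,0.007],[0,0,0.005],[0,0,0],[0,0,0],[0,0,0],[0,0,0],[0,0,0],[0,0,0]], "twist": [[0,0,0],[0,0,0],[0,0,0],[0,0,0],[0,0,0],[0,0,0],[0,0,0],[0,0,0],[0,0,0],[0,0,0],[0,0,0],[0,0,0],[0,0,0],[0,0,0]]}}

```text
clock: 10.65
position: [0.4708, -0.2389, 0.0383]
tool_rot: [3.142, 0.0, 2.356]
force: [0.4, -0.5, 0.8]
grip_width: 0.085
finger_force: 0.0
```

Request:
{"name": "apply_moves", "arguments": {"claw": [0.085,0.085,0.085,0.085,0.085,0.085,0.085,0.085,0.085,0.085,0.085,0.085,0.085,0.085], "xyz": [[0,0,-0.01],[0,0,-0.02],[0,0,-0.03],[0,0,-0.03],[0,0,-0.03],[0,0,-0.03],[0,0,-0.025],[0,0,-0.012],[0,0,0],[0,0,0],[0,0,0],[0,0,0],[0,0,0],[0,0,0]], "twist": [[0,0,0],[0,0,0],[0,0,0],[0,0,0],[0,0,0],[0,0,0],[0,0,0],[0,0,0],[0,0,0.131],[0,0,0.131],[0,0,0.131],[0,0,0.131],[0,0,0.131],[0,0,0.131]]}}

```text
clock: 12.05
position: [0.4705, -0.2386, 0.225]
tool_rot: [-3.141, -0.0, 1.565]
force: [0.9, 0.9, 0.6]
grip_width: 0.0848
finger_force: 0.0
```

Request:
{"name": "apply_moves", "arguments": {"claw": [0.085,0.085,0.085,0.085,0.085,0.085,0.085,0.085,0.085,0.085,0.085,0.085,0.085,0.085,0.085,0.085,0.085,0.085], "xyz": [[0.02,-0.01,0],[0.035,-0.01,0],[0.035,-0.01,0],[0.035,0,0],[0.035,0,0],[0.035,0,0],[0.035,0,0],[0.035,0,0],[0.035,0,0],[0.035,0,0],[0.035,0,0],[0.035,0,0],[0.035,0,0],[0.035,0.01,0],[0.035,0.01,0],[0.035,0.01,0],[0.025,0.006,0],[0,0,0]], "twist": [[0,0,0],[0,0,0],[0,0,0],[0,0,0],[0,0,0],[0,0,0],[0,0,0],[0,0,0],[0,0,0],[0,0,0],[0,0,0],[0,0,0],[0,0,0],[0,0,0],[0,0,0],[0,0,0],[0,0,0],[0,0,0]]}}

```text
clock: 13.85
position: [0.4765, 0.3346, 0.2247]
tool_rot: [-3.14, -0.002, 1.573]
force: [-1.2, -1.6, -0.2]
grip_width: 0.0849
finger_force: 0.0
```

```bash
python3 - <<'E'
from h import *
np.set_printoptions(precision=4,suppress=True)
f=save('wrist','w2.png'); s=bot.observe(); print(s['position'],s['tool_rot'],np.linalg.inv(f['view'])[:3,3])
im=f['img']; print(bot.find_in('wrist','cup_center'))
F=200/np.tan(np.radians(f['vfov'])/2)
# dewarped overhead patch at rim height z=.051, 0.5mm/px, centre (.478,.333); rows: -x, cols: -y
gx,gy=np.meshgrid(np.arange(300),np.arange(300)); X=.478-(gy-150)*.0005; Y=.333-(gx-150)*.0005
c=np.stack([X,Y,0*X+.051,0*X+1],-1)@f['view'].T; r=np.hypot(c[...,0],c[...,1]); t=np.arctan2(r,-c[...,2])
u=f['cx']+F*t*c[...,0]/r; v=f['cy']-F*t*c[...,1]/r
p=cv2.remap(im,u.astype(np.float32),v.astype(np.float32),1)[:,:,::-1].copy()
p=cv2.resize(p,(600,600)); cv2.circle(p,(300,300),126,(0,0,255),1); cv2.imwrite('pics/p2.png',p)
E
```

```text
[0.4765 0.3326 0.2246] [-3.1401 -0.0003  1.5721] [0.4773 0.4098 0.404 ]
[{'position': [0.4799, 0.3311, 0.0253], 'score': 0.55}]
```

View pics/p2.png

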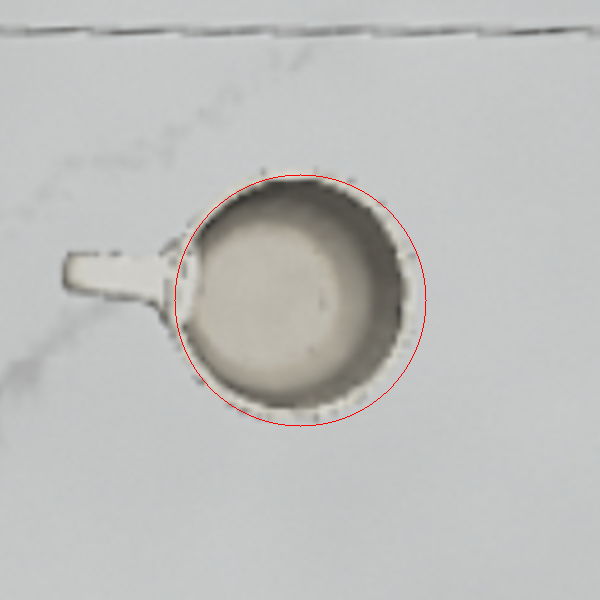

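Wrist patch: the bowl centre is at (297,294), which is about (0.4795, 0.334). The handle tip is at (65,272), about 5° from +y toward +x. Aligning, descending and gripping the cup.

Request:
{"name": "apply_moves", "arguments": {"claw": [0.085,0.085,0.085,0.085,0.085,0.085,0.085,0.085,0.085,0.085,0.085,0.085,0.055,0.055,0.055,0.055,0.055,0.055], "xyz": [[0.001,0.003,0],[0,0,0.025],[0,0,0.025],[0,0,0.025],[0,0,0.025],[0,0,0.025],[0,0,0.025],[0,0,0.02],[0,0,0.02],[0,0,0.015],[0,0,0.007],[0,0,0],[0,0,0],[0,0,0],[0,0,0],[0,0,0],[0,0,0],[0,0,0]], "twist": [[0,0,0.095],[0,0,0],[0,0,0],[0,0,0],[0,0,0],[0,0,0],[0,0,0],[0,0,0],[0,0,0],[0,0,0],[0,0,0],[0,0,0],[0,0,0],[0,0,0],[0,0,0],[0,0,0],[0,0,0],[0,0,0]], "force": 30}}

```text
clock: 15.75
position: [0.4804, 0.3322, 0.0133]
tool_rot: [3.142, -0.0, 1.475]
force: [0.2, -0.7, -0.1]
grip_width: 0.0556
finger_force: 0.0
```

Request:
{"name": "apply_moves", "arguments": {"claw": [0.04,0.04,0.04,0.04,0.04,0.04], "xyz": [[0,0,0],[0,0,0],[0,0,0],[0,0,0],[0,0,0],[0,0,0]], "twist": [[0,0,0],[0,0,0],[0,0,0],[0,0,0],[0,0,0],[0,0,0]], "force": 30}}

```text
clock: 16.35
position: [0.4803, 0.3322, 0.0132]
tool_rot: [-3.142, -0.0, 1.475]
force: [0.0, 0.1, 0.2]
grip_width: 0.0402
finger_force: 0.0
```

```bash
python3 - <<'E'
from h import *
f=save('wrist','w3.png'); g=save('top','t3.png'); 
a=cv2.resize(f['img'][150:400,200:440],None,fx=2.0,fy=2.0); b=cv2.resize(g['img'][100:200,180:290],None,fx=5,fy=5)[:500,:]
cv2.imwrite('pics/x3.png',cv2.resize(np.hstack([a,b[:,:]]),(780,400))[:,:,::-1])
E
```

```text
(no output)
```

View pics/x3.png

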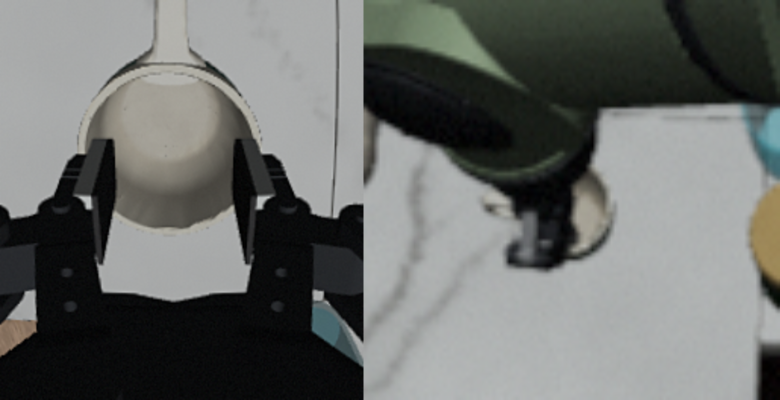

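```bash
cat >> h.py <<'E'
def fproj(f,p):
    F=200/np.tan(np.radians(f['vfov'])/2); c=(f['view']@np.r_[p,1])[:3]; r=np.hypot(c[0],c[1]); t=np.arctan2(r,-c[2])
    return f['cx']+F*t*c[0]/r, f['cy']-F*t*c[1]/r
def patch(f,x0,y0,z,h=.075,n=600):
    k=2*h/n; gx,gy=np.meshgrid(np.arange(n),np.arange(n)); X=x0-(gy-n/2)*k; Y=y0-(gx-n/2)*k
    F=200/np.tan(np.radians(f['vfov'])/2)
    c=np.stack([X,Y,0*X+z,0*X+1],-1)@f['view'].T; r=np.hypot(c[...,0],c[...,1]); t=np.arctan2(r,-c[...,2])
    u=f['cx']+F*t*c[...,0]/r; v=f['cy']-F*t*c[...,1]/r
    return cv2.remap(f['img'],u.astype(np.float32),v.astype(np.float32),1)[:,:,::-1].copy()
E
python3 - <<'E'
from h import *
np.set_printoptions(precision=3,suppress=True)
s=bot.observe(); f=save('wrist','w4.png'); print(s['position'],np.linalg.inv(f['view'])[:3])
print('TCP proj',fproj(f,s['position']),'grasp',fproj(f,s['position']+[0,0,.019]))
print(bot.find_in('wrist','cup_center'),bot.find_in('top','cup_center'))
p=patch(f,.478,.333,.051); q=patch(f,.478,.333,.03)
for a in(p,q): cv2.circle(a,(300,300),126,(0,0,255),1)
cv2.imwrite('pics/p4.png',cv2.resize(np.hstack([f['img'][100:400,140:440][:,:,::-1],cv2.resize(p,(300,300))]),(800,400)))
E
```

```text
[0.48  0.332 0.013] [[ 0.995  0.092  0.029  0.488]
 [-0.097  0.951  0.294  0.407]
 [-0.    -0.295  0.955  0.192]]
TCP proj (np.float64(313.49654460200526), np.float64(224.52306147459535)) grasp (np.float64(313.3901495673085), np.float64(237.43657385321882))
[{'position': [0.4794, 0.33, 0.0305], 'score': 0.97}] [{'position': [0.4835, 0.3188, 0.0279], 'score': 0.73}]
```

View pics/p4.png

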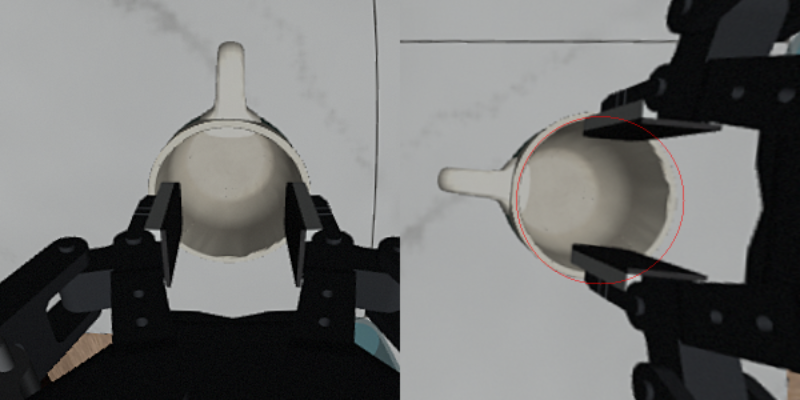

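The patch shows the pad tips at about (578,130) and (573,250), over the rim. They sit about 40 mm apart at rim height, with no contact. So the real fingertips are about 37 mm higher than the reported TCP, and the fingers closed just above the cup. The cup itself has not moved. I'll open, go about 26 mm lower in small steps and close again.

Request:
{"name": "apply_moves", "arguments": {"claw": [0.085,0.085,0.085,0.085,0.085,0.085,0.085,0.085,0.085,0.085,0.085,0.085], "xyz": [[0,0,0],[0,0,0],[0,0,0],[0,0,0],[0,0,0],[0,0.0,0.004],[0,0,0.004],[0,0,0.004],[0,0,0.004],[0,0,0],[0,0,0],[0,0,0]], "twist": [[0,0,0],[0,0,0],[0,0,0],[0,0,0],[0,0,0],[0,0,0],[0,0,0],[0,0,0],[0,0,0],[0,0,0],[0,0,0],[0,0,0]]}}

```text
clock: 17.8
position: [0.4804, 0.3323, -0.0027]
tool_rot: [3.141, -0.0, 1.475]
force: [0.2, 0.6, -0.1]
grip_width: 0.0853
finger_force: 0.0
```

TCP at z = -0.003 with no contact, which confirms the offset. Lowering a bit more and closing.

Request:
{"name": "apply_moves", "arguments": {"claw": [0.085,0.085,0.085,0.085,0.045,0.045,0.045,0.045,0.045,0.045], "xyz": [[0,0,0.004],[0,0,0.004],[0,0,0.003],[0,0,0],[0,0,0],[0,0,0],[0,0,0],[0,0,0],[0,0,0],[0,0,0]], "twist": [[0,0,0],[0,0,0],[0,0,0],[0,0,0],[0,0,0],[0,0,0],[0,0,0],[0,0,0],[0,0,0],[0,0,0]], "force": 30}}

```text
clock: 18.8
position: [0.4802, 0.3325, -0.0134]
tool_rot: [3.141, -0.0, 1.475]
force: [-2.5, -0.5, 5.2]
grip_width: 0.0607
finger_force: 31.2
```

Request:
{"name": "apply_moves", "arguments": {"claw": [0.045,0.045,0.045,0.045,0.045,0.045,0.045,0.045,0.045,0.045], "xyz": [[0,0,-0.004],[0,0,-0.008],[0,0,-0.015],[0,0,-0.018],[0,0,-0.02],[0,0,-0.02],[0,0,-0.02],[0,0,-0.02],[0,0,-0.01],[0,0,0]], "twist": [[0,0,0],[0,0,0],[0,0,0],[0,0,0],[0,0,0],[0,0,0],[0,0,0],[0,0,0],[0,0,0],[0,0,0]]}}

```text
clock: 19.8
position: [0.4809, 0.3326, 0.1231]
tool_rot: [3.139, -0.001, 1.475]
force: [-1.2, 0.1, -1.1]
grip_width: 0.0602
finger_force: 32.7
```

```bash
python3 - <<'E'
from h import *
np.set_printoptions(precision=3,suppress=True)
f=save('wrist','w5.png'); s=bot.observe(); print(s['position'],s['grip_width'],s['finger_force'])
cv2.imwrite('pics/w5c.png',f['img'][100:400,140:500][:,:,::-1])
g=save('top','t5.png'); print('tins',[np.round(d['position'],3) for d in bot.find_in('top','tin_center')])
hsv=cv2.cvtColor(g['img'],cv2.COLOR_RGB2HSV); gold=cv2.inRange(hsv,(15,60,60),(35,255,255))
for c in cv2.findContours(gold,0,2)[0]:
    if 300<cv2.contourArea(c)<1200: e=cv2.fitEllipse(c); print(e,ray(g,*e[0],.089))
E
```

```text
[0.481 0.332 0.122] 0.06023653027579379 32.70972717361399
tins [array([0.28 , 0.285, 0.092]), array([ 0.461, -0.254,  0.093]), array([0.169, 0.313, 0.09 ])]
((171.2241973876953, 232.5639190673828), (28.33682632446289, 29.83954620361328), 53.61103057861328) [0.27  0.458 0.089]
((295.96270751953125, 158.2886505126953), (27.755325317382812, 27.97049903869629), 10.810157775878906) [0.453 0.177 0.089]
```

View pics/w5c.png

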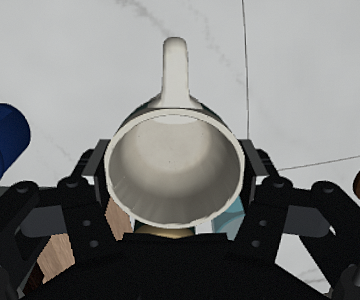

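Request:
{"name": "apply_moves", "arguments": {"claw": [0.045,0.045,0.045,0.045,0.045,0.045,0.045,0.045,0.045,0.045,0.045,0.045,0.045,0.045,0.045,0.045,0.045,0.045], "xyz": [[-0.01,0.001,0],[-0.02,0.001,0],[-0.028,0.002,0],[-0.028,0.002,0],[-0.028,0.002,0],[-0.028,0.002,0],[-0.028,0.002,0],[-0.028,0.002,0],[-0.028,0.002,0],[-0.028,0.002,0],[-0.028,0.002,0],[-0.028,0.002,0],[-0.028,0.002,0],[-0.028,0.002,0],[-0.028,0.003,0],[-0.024,0.003,0],[-0.013,0.001,0],[0,0,0]], "twist": [[0,0,0],[0,0,0],[0,0,0],[0,0,0],[0,0,0],[0,0,0],[0,0,0],[0,0,0],[0,0,0],[0,0,0],[0,0,0],[0,0,0],[0,0,0],[0,0,0],[0,0,0],[0,0,0],[0,0,0],[0,0,0]]}}

```text
clock: 21.75
position: [0.4712, -0.1016, 0.1207]
tool_rot: [-3.141, 0.0, 1.472]
force: [-0.1, 0.5, -0.4]
grip_width: 0.06
finger_force: 32.7
```

```bash
python3 - <<'E'
from h import *
np.set_printoptions(precision=4,suppress=True)
s=bot.observe(); print(s['position'],s['tool_rot'],s['force'])
f=save('wrist','w6.png'); p=patch(f,.4728,-.098,.008,h=.1)
print('c',[(round(d['score'],2),np.round(d['position'],3)) for d in bot.find_in('wrist','coaster')])
print('cup',[(round(d['score'],2),np.round(d['position'],3)) for d in bot.find_in('wrist','cup_center')])
cv2.circle(p,(300,300),int(.0475*3000),(0,0,255),1); cv2.imwrite('pics/p6.png',p)
E
```

```text
[ 0.4712 -0.1016  0.1207] [-3.1406  0.0001  1.4721] [-0.0525  0.5425 -0.4321]
c [(0.6, array([ 0.484, -0.087,  0.007])), (0.54, array([ 0.47 , -0.102,  0.171]))]
cup [(0.74, array([ 0.472, -0.102,  0.171]))]
```

View pics/p6.png

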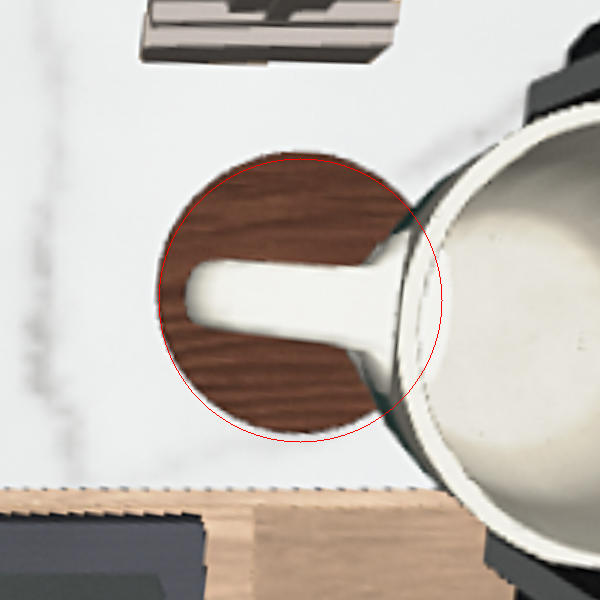

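The patch shows the coaster about 2 mm further in +x than assumed, so its centre is at about (0.474, -0.098). The cup hangs upright. Correcting and lowering.

Request:
{"name": "apply_moves", "arguments": {"claw": [0.045,0.045,0.045,0.045,0.045,0.045,0.045,0.045,0.045,0.045,0.045], "xyz": [[0.004,0.002,0.01],[0,0,0.02],[0,0,0.02],[0,0,0.02],[0,0,0.02],[0,0,0.012],[0,0,0.01],[0,0,0.005],[0,0,0.004],[0,0,0.003],[0,0,0]], "twist": [[0,0,0],[0,0,0],[0,0,0],[0,0,0],[0,0,0],[0,0,0],[0,0,0],[0,0,0],[0,0,0],[0,0,0],[0,0,0]]}}

```text
clock: 23.0
position: [0.4743, -0.0963, -0.0028]
tool_rot: [3.141, 0.0, 1.475]
force: [-0.2, 0.1, -0.7]
grip_width: 0.0602
finger_force: 32.8
```

Request:
{"name": "apply_moves", "arguments": {"claw": [0.045,0.045,0.045,0.045], "xyz": [[-0.001,0,0.001],[0,0,0.001],[0,0,0],[0,0,0]], "twist": [[0,0,0],[0,0,0],[0,0,0],[0,0,0]]}}

```text
clock: 23.4
position: [0.4742, -0.0972, -0.0047]
tool_rot: [3.141, -0.0, 1.475]
force: [0.6, 0.4, -2.1]
grip_width: 0.0601
finger_force: 32.8
```

Request:
{"name": "apply_moves", "arguments": {"claw": [0.045,0.045,0.064,0.07,0.08,0.085,0.085,0.085], "xyz": [[0,0,0.001],[0,0,0],[0,0,0],[0,0,0],[0,0,0],[0,0,0],[0,0,0],[0,0,0]], "twist": [[0,0,0],[0,0,0],[0,0,0],[0,0,0],[0,0,0],[0,0,0],[0,0,0],[0,0,0]]}}

```text
clock: 24.2
position: [0.4741, -0.0971, -0.0058]
tool_rot: [-3.142, -0.0, 1.475]
force: [0.4, -0.3, -0.1]
grip_width: 0.0852
finger_force: 0.0
```

Request:
{"name": "apply_moves", "arguments": {"claw": [0.085,0.085,0.085,0.085,0.085,0.085,0.085,0.085,0.085,0.085,0.085,0.085], "xyz": [[0,0,-0.005],[0,0,-0.01],[0,0,-0.015],[0,0,-0.02],[0,0,-0.025],[0,0,-0.03],[0,0,-0.03],[0,0,-0.03],[0,0,-0.03],[0,0,-0.02],[0,0,-0.005],[0,0,0]], "twist": [[0,0,0],[0,0,0],[0,0,0],[0,0,0],[0,0,0],[0,0,0],[0,0,0],[0,0,0],[0,0,0],[0,0,0],[0,0,0],[0,0,0]]}}

```text
clock: 25.4
position: [0.4742, -0.0973, 0.215]
tool_rot: [3.14, 0.001, 1.475]
force: [-0.2, -0.1, -0.4]
grip_width: 0.0851
finger_force: 0.0
```

```bash
python3 - <<'E'
from h import *
np.set_printoptions(precision=4,suppress=True)
s=bot.observe(); print(s['position'],s['tool_rot'],s['force'])
f=save('wrist','w7.png')
for q in('cup_center','tin_center'): print(q,[(round(d['score'],2),np.round(d['position'],3)) for d in bot.find_in('wrist',q)])
hsv=cv2.cvtColor(f['img'],cv2.COLOR_RGB2HSV)
for c in cv2.findContours(cv2.inRange(hsv,(15,60,60),(35,255,255)),0,1)[0]:
    if cv2.contourArea(c)>400:
        P=np.array([fray(f,*p[0],.089)[:2] for p in c],dtype=np.float32); print(cv2.fitEllipse(c)[0],cv2.fitEllipse(P*1000))
p=patch(f,.474,-.098,.059,h=.075); cv2.circle(p,(300,300),126,(0,0,255),1)
cv2.imwrite('pics/p7.png',np.hstack([cv2.resize(p,(400,400)),cv2.resize(f['img'],(400,400))[:,:,::-1]]))
E
```

```text
[ 0.4742 -0.0973  0.215 ] [3.1404 0.0006 1.4746] [-0.2426 -0.1079 -0.4239]
cup_center [(0.56, array([ 0.47 , -0.095,  0.031]))]
tin_center [(0.84, array([0.542, 0.053, 0.091])), (0.56, array([ 0.473, -0.22 ,  0.088]))]
(323.208984375, 286.3340759277344) ((472.18341064453125, -232.6946563720703), (66.55345153808594, 76.10367584228516), 177.94699096679688)
```

View pics/p7.png

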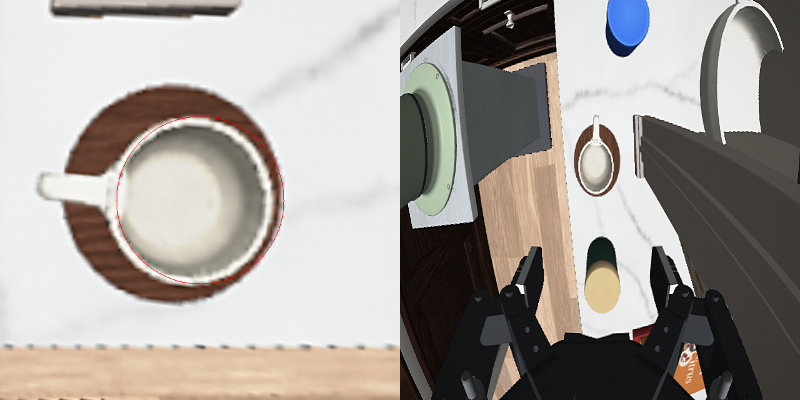

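The cup stands on the coaster with its rim about 4 mm off the aim circle, which is well within tolerance. The tin is parked at about (0.471, -0.239). Fetching it with the same grip height.

Request:
{"name": "apply_moves", "arguments": {"claw": [0.085,0.085,0.085,0.085,0.085,0.085,0.085,0.085,0.085,0.085,0.085,0.085,0.085,0.085,0.085,0.06,0.06,0.06,0.06,0.06], "xyz": [[-0.02,0.002,0],[-0.03,0.002,0],[-0.03,0.002,0],[-0.03,0.002,0],[-0.02,0.002,0],[-0.011,0,0],[0,0,0.02],[0,0,0.025],[0,0,0.025],[0,0,0.025],[0,0,0.025],[0,0,0.025],[0,0,0.02],[0,0,0.012],[0,0,0],[0,0,0],[0,0,0],[0,0,0],[0,0,0],[0,0,0]], "twist": [[0,0,0],[0,0,0],[0,0,0],[0,0,0],[0,0,0],[0,0,0],[0,0,0],[0,0,0],[0,0,0],[0,0,0],[0,0,0],[0,0,0],[0,0,0],[0,0,0],[0,0,0],[0,0,0],[0,0,0],[0,0,0],[0,0,0],[0,0,0]], "force": 40}}

```text
clock: 27.55
position: [0.4712, -0.2386, 0.0383]
tool_rot: [3.14, 0.001, 1.475]
force: [-0.9, 1.3, 8.0]
grip_width: 0.0669
finger_force: 44.0
```

Request:
{"name": "apply_moves", "arguments": {"claw": [0.06,0.06,0.06,0.06,0.06,0.06,0.06,0.06,0.06], "xyz": [[0,0,-0.005],[0,0,-0.01],[0,0,-0.02],[0,0,-0.025],[0,0,-0.025],[0,0,-0.025],[0,0,-0.02],[0,0,-0.01],[0,0,0]], "twist": [[0,0,0],[0,0,0],[0,0,0],[0,0,0],[0,0,0],[0,0,0],[0,0,0],[0,0,0],[0,0,0]]}}

```text
clock: 28.45
position: [0.471, -0.2388, 0.1785]
tool_rot: [3.14, 0.001, 1.474]
force: [-0.4, 0.7, -2.5]
grip_width: 0.067
finger_force: 45.6
```

Request:
{"name": "apply_moves", "arguments": {"claw": [0.06,0.06,0.06,0.06,0.06,0.06,0.06,0.06,0.06,0.06,0.06,0.06,0.06,0.06,0.06,0.06,0.06,0.06,0.06,0.06], "xyz": [[0.012,-0.007,0],[0.022,-0.007,0],[0.031,-0.007,0],[0.031,-0.007,0],[0.031,-0.007,0],[0.031,-0.007,0],[0.031,-0.007,0],[0.031,-0.007,0],[0.031,-0.007,0],[0.031,-0.007,0],[0.031,-0.007,0],[0.031,-0.007,0],[0.031,-0.007,0],[0.031,-0.007,0],[0.031,-0.007,0],[0.031,-0.007,0],[0.031,-0.007,0],[0.031,-0.007,0],[0.031,-0.007,0],[0.008,-0.005,0]], "twist": [[0,0,0],[0,0,0],[0,0,0],[0,0,0],[0,0,0],[0,0,0],[0,0,0],[0,0,0],[0,0,0],[0,0,0],[0,0,0],[0,0,0],[0,0,0],[0,0,0],[0,0,0],[0,0,0],[0,0,0],[0,0,0],[0,0,0],[0,0,0]]}}

```text
clock: 30.45
position: [0.3857, 0.3441, 0.1764]
tool_rot: [-3.14, -0.001, 1.478]
force: [0.5, -0.5, -3.0]
grip_width: 0.0669
finger_force: 45.6
```

Request:
{"name": "apply_moves", "arguments": {"claw": [0.06,0.06,0.06,0.06,0.06,0.06,0.06,0.06,0.06,0.06,0.06], "xyz": [[-0.003,0.002,0],[0,0,0.015],[0,0,0.025],[0,0,0.025],[0,0,0.025],[0,0,0.02],[0,0,0.015],[0,0,0.008],[0,0,0.004],[0,0,0.001],[0,0,0]], "twist": [[0,0,0],[0,0,0],[0,0,0],[0,0,0],[0,0,0],[0,0,0],[0,0,0],[0,0,0],[0,0,0],[0,0,0],[0,0,0]]}}

```text
clock: 31.55
position: [0.3897, 0.3381, 0.0397]
tool_rot: [3.141, -0.001, 1.475]
force: [0.5, -0.7, -2.4]
grip_width: 0.067
finger_force: 45.6
```

Request:
{"name": "apply_moves", "arguments": {"claw": [0.06,0.06,0.06,0.068,0.074,0.08,0.085,0.085,0.085], "xyz": [[0,0,0.001],[0,0,0.0005],[0,0,0],[0,0,0],[0,0,0],[0,0,0],[0,0,0],[0,0,0],[0,0,0]], "twist": [[0,0,0],[0,0,0],[0,0,0],[0,0,0],[0,0,0],[0,0,0],[0,0,0],[0,0,0],[0,0,0]]}}

```text
clock: 32.45
position: [0.3894, 0.338, 0.0377]
tool_rot: [-3.142, -0.0, 1.475]
force: [-0.8, -0.4, -0.2]
grip_width: 0.085
finger_force: 0.0
```

Request:
{"name": "apply_moves", "arguments": {"claw": [0.085,0.085,0.085,0.085,0.085,0.085,0.085,0.085,0.085,0.085,0.085,0.085], "xyz": [[0,0,-0.005],[0,0,-0.01],[0,0,-0.02],[0,0,-0.03],[0,0,-0.03],[0,0,-0.03],[0,0,-0.03],[0,0,-0.02],[0,0,-0.01],[0,0,0],[0,0,0],[0,0,0]], "twist": [[0,0,0],[0,0,0],[0,0,0],[0,0,0],[0,0,0],[0,0,0],[0,0,0],[0,0,0],[0,0,0],[0,0,0],[0,0,0],[0,0,0]]}}

```text
clock: 33.65
position: [0.3891, 0.3376, 0.2217]
tool_rot: [-3.14, 0.001, 1.475]
force: [0.3, -0.1, -0.5]
grip_width: 0.085
finger_force: 0.0
```

```bash
python3 - <<'E'
from h import *
np.set_printoptions(precision=4,suppress=True)
f=save('wrist','w8.png'); g=save('top','t8.png'); s=bot.observe(); print(s['position'],s['force'])
hsv=cv2.cvtColor(f['img'],cv2.COLOR_RGB2HSV)
for c in cv2.findContours(cv2.inRange(hsv,(15,60,60),(35,255,255)),0,1)[0]:
    if cv2.contourArea(c)>400:
        P=np.array([fray(f,*p[0],.089)[:2] for p in c],dtype=np.float32); print(cv2.fitEllipse(P*1000))
print([(round(d['score'],2),np.round(d['position'],3)) for d in bot.find_in('top','cup_center')])
cv2.imwrite('pics/x8.png',np.hstack([cv2.resize(f['img'],(400,250)),cv2.resize(g['img'],(400,250))])[:,:,::-1])
E
```

```text
[0.3892 0.3378 0.2219] [-0.3634 -0.0193 -0.003 ]
((453.6595153808594, 182.68089294433594), (64.41426849365234, 77.15569305419922), 11.893364906311035)
((390.720947265625, 339.5812683105469), (66.35163116455078, 68.49822235107422), 172.2977294921875)
((273.8237609863281, 459.89581298828125), (66.39198303222656, 71.2941665649414), 71.07745361328125)
[]
```

View pics/x8.png

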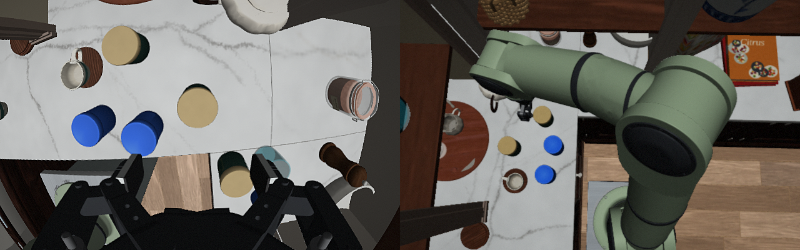

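The tin is back at (0.3907, 0.3396) against (0.3887, 0.3422) at the start in the same camera, so about 3 mm off. It stands upright and the gripper is clear of it. Handing in.

```bash
python3 -c "
from workcell import bot
print(bot.job_done())"
```

```text
the job is handed in; nothing more can be done
None
```

The cup stands on the empty coaster about 4 mm from its centre, the tin is back within about 3 mm of where it stood, and the job is handed in at about 34 s on the clock (verdict not shown).

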